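Slip test on a hinged ramp, angle fixed with a wedge

TASK

Find the tilt at which the round turned part slips: lift the hinged ramp slowly by its side handle, stop as soon as the part starts to slide and before the rubber-soled reference block beside it gives way, let the part slide down to the ledge by itself, and leave the ramp standing at that angle (its stiff hinge holds it). Then record the angle by pushing the sliding wedge along its bed, by its grip block, until it bears firmly on the ramp's nose bar by feel, but not so hard that it could shift the ramp, and leave it there. Do not touch the part or the block, and leave the things around alone.

Things in the scene. Friction and masses are not known exactly. Their poses are not given: they have to be found in the camera images.
- fixture: Fixed test bench on the table: grey bed 495 x 150 x 18 mm with dark hinge cheeks at one end, an arc scale, and two guide rails (10 mm high, 55 mm apart inside, x = 210 to 455 mm). Origin at table height straight below the ramp's hinge axis; x runs level along the bed from the hinge to the tail end (x = 460 mm), z up.
- ramp (a joint): Ramp angle, rad: 0 flat (start), grows as the free end is lifted, end stop 0.75. Hinge axis along the bench's y, 34 mm above the table. The hinge is stiff: the ramp stays where it is left; lifting at the handle takes some 15 to 20 N; a wedge force on the nose bar of some 15 N or more shifts it. The part slips somewhere between 0.20 and 0.42 rad.
- ramp_top (a point): On the centre line of the ramp's smooth top face (112 mm wide plate, low side lips), 92 mm from the hinge axis and 4 mm above its plane; x points up the ramp to the free end, z normal to the face. A steel stop ledge, 10 mm high, crosses the ramp's hinge end 74 mm down from here; resting on it, the part's centre is 48 mm down from here (x = -0.048).
- ramp_handle (a point): Grip point of the ramp's side handle: steel rod, diameter 14 mm, parallel to the hinge axis, sticking out of the ramp's robot-facing side (bench -y), 160 mm from the hinge axis, 93 mm from the centre line, 34 mm above the table at the start. About 50 mm of rod is clear. Pinched from above, it can turn between the fingers as the ramp rises.
- ramp_nose (a point): Centre of the nose bar, a steel cylinder of 14 mm diameter across the ramp's free end, 185 mm from the hinge axis and level with it when flat. The wedge goes under it.
- part: The turned part under test: plain steel disc of 52 mm diameter with a smaller boss on top, 28 mm high, about 0.18 kg, loose on the ramp in the lane away from the robot (centre line about 16 mm off the ramp's). Origin at the centre of its underside, z up through the boss.
- wedge: Sliding wedge of steel plate, 50 mm wide, 0.35 kg, loose on the bed (drags at 2 to 4 N) between the rails, thin tip towards the ramp. Origin at the underside of the tip; x from tip to tail, z up. The upper face rises at 35 degrees (0.611 rad) to 105 mm at x = 146 mm, where an upright plate ends it; a flat tail behind carries the grip block.
- wedge_grip (a point): Grip point in the black grip block at the wedge's tail: block 22 mm along the bed, 30 mm wide across it, its top 52 mm above the wedge's underside; this point lies 18 mm below its top, on its axis, 212 mm from the tip.
- wedge_face (a point): Point in the middle of the wedge's sloping face; its z axis is the face's outward normal (up and towards the ramp). When the wedge touches the nose bar, the bar's centre is 7 mm above the plane of this face.
- marker: Bystander: marker pen, 132 mm long, 14 mm thick, lying on the table. Origin at its underside centre.
- grease_tin: Bystander: round grease tin with lid, 73 mm diameter, 49 mm high. Origin at its underside centre.
- rivet_box: Bystander: small cardboard box 66 x 110 x 58 mm. Origin at its underside centre.
- reference_block: Reference block: small square steel block with a rubber sole, 26 x 26 x 22 mm, loose on the ramp beside the part, on the robot's side (34 mm off the ramp's centre line). It grips better: it starts to slip only some 0.06 rad or more above the part's slip angle. Origin at the centre of its underside.
Mind the look-alikes: they are no part of the job. What is shaped like the part but blue is not meant. Of the things shaped like the wedge, the steel one is meant.

How it is judged (in metres and radians):
On the way, in this order (a step that is already met when the one before it is completed fails the run):
1. the part has slid down to the ledge on the raised ramp, and the ramp is held still (x of part in the frame of ramp_top below -0.044 m and value of joint ramp above 0.2 rad and velocity of joint ramp between -0.05 and 0.05 rad/s), for 0.3 s.
2. the wedge bears on the ramp's nose bar with at least 2 N (contact force between wedge and ramp above 2 N and x of part in the frame of ramp_top below -0.044 m), for 0.2 s.
At the end, for the whole second after the job is handed in: The part lies on the ramp against the ledge (within 4 mm), the reference block has stayed in its place on the ramp, the ramp still stands tilted at the slip angle (0.20 to 0.48 rad), the wedge lies flat in its bed with its face within 2 mm of the nose bar, and all are at rest (x of part in the frame of ramp_top below -0.044 m and value of joint ramp between 0.2 and 0.48 rad and z of part in the frame of ramp_top below 0.006 m and z of ramp_nose in the frame of wedge_face below 0.009 m and angle between wedge's own z axis and vertical below 0.04 rad and linear speed of each of wedge, part below 0.01 m/s and velocity of joint ramp between -0.02 and 0.02 rad/s); the robot touches nothing.
It fails at once if the part races down the ramp (over 0.4 m/s), or the reference block slips too (more than about 10 mm): the ramp was tilted too fast or too far (linear speed of part above 0.4 m/s or x of reference_block in the frame of ramp_top below 0.02 m).
It fails at once if the ramp is moved on (faster than 0.2 rad/s) after the part has come down to the ledge (x of part in the frame of ramp_top below -0.044 m and (velocity of joint ramp above 0.2 rad/s or velocity of joint ramp below -0.2 rad/s)).
It fails at once if the wedge is pressed against the ramp (over 1 N) before the part has slipped down, or is ever forced against it with more than 12 N ((not (x of part in the frame of ramp_top below -0.044 m) and contact force between wedge and ramp above 1 N) or contact force between wedge and ramp above 12 N).
It fails at once if the part or the reference block is touched by the robot (contact force between any of the fingers, the arm and part above 0.5 N or contact force between any of the fingers, the arm and reference_block above 0.5 N).
It fails at once if a bystander is moved by more than 20 mm (distance of any of marker, grease_tin, rivet_box from where it was at the start of the episode above 0.02 m).
It also fails if it takes over 72 s, if anything falls off the work surface, if the arm or the gripper's body presses on something with over 40 N, if the wrist force passes 120 N, or if a joint passes its speed limit or range.

ROBOT

A 6-joint arm with a two-finger parallel gripper is mounted at the origin on a cart in front of the work surface, level with it; the furniture and walls round the work are solid. World frame = base frame: x ahead of the robot, y to its left, z up, the work surface at z = 0. Lengths are in mm, angles in rad, forces in N, time in s.
With the tool pointing down it reaches from about 400 to 925 mm from the base axis. Payload 12.5 kg.
Tool frame: the origin (TCP) lies on the mounting face of the last link; the fingertips stand 190 mm ahead of it and the grasp point (between the pads) lies 171 mm ahead of it; z points along the fingers, y is the line along which they close (so a half turn about z gives the same grasp; the last joint's range is limited). The gripper opens to 95 mm and grips with 3 to 60 N. Pads are 20 mm wide; open, the fingers measure 119 mm over their backs; the gripper's body (75 mm by 180 mm) begins 59 mm behind the grasp point.
Start: joints at [1.19, 0.491, 1.559, -0, 1.092, -0.106], TCP at [169.572, 601.556, 404.761] pointing down, gripper open.
Joint ranges: [-3.1, 3.1], [-0.84, 2.19], [0.05, 2.79], [-1.13, 4.28], [0.06, 2.93], [-2.69, 2.69]. Speed limits (rad/s): [2.22, 2.22, 2.79, 3.14, 3.14, 3.14].

INTERFACE

Orientations are given as [roll, pitch, yaw] about the fixed x, y, z axes, in that order (R = Rz(yaw) Ry(pitch) Rx(roll)).
In Python, from cell import env gives the robot as it stands.
- The arm moves only by the tool carry_out, never from a script. Its argument "series" is a list of rows, each a list of 5 numbers: the shift along the tool's x, y, z in m, then the turn about the tool's z in degrees, then the opening, from 0 (shut) to 1 (fully open). A call has 1 to 20 rows; each row is the pose to reach, as a shift and turn from the pose commanded when the call began, along the tool's axes at that moment; what a row does not reach only later rows make up. A row lasts 1/8 s, in which the tool goes at most 62.5 mm and 10.7 degrees, less where a joint would pass 70% of its speed; a pose out of reach is approached as far as the arm can. A call with a gripper value outside its range is refused whole. The fingers move at their own pace and stop on an object; the grip force is fixed at half the most. Time passes only in rows, so rows that repeat a pose let the fingers close. It gives the time, the measured TCP pose, the force, the opening and the grip force at its end, in the units of the state.
- env.state(): the state, without advancing time (a new reading comes with each control period).
- env.read_camera(name): name is "scene" or "top"; returns (picture, depth): 384x512x3 uint8, red, green, blue; 384x512 float32, mm along the optical axis (not along the pixel's ray), 0 where there is no reading.
- env.get_calibration(name): a dict with "intrinsics" (3x3 intrinsics, pixels), "D" ([k1, k2, p1, p2, k3] as OpenCV has them; the pictures are not rectified), "cam_to_world" (4x4, takes a point from camera to world coordinates). Camera axes: x right, y up, looking along -z (the intrinsics and any distortion apply to the point x, -y, -z); pixel columns grow to the right and rows downward; lengths in mm; the calibration is good to about 2 mm. A picture is of the moment at which its call begins. get_calibration takes no time and is no camera call.
- env.job_done(): hands the job in; it is judged then, once.
The state is a dict: "t": time; "joints": joint angles; "qvel": joint speeds; "tau": joint torques, N m; "eef_pos": TCP position; "tcp_rot": TCP orientation; "ft_force": force on the tool from outside, world axes, zero at the start; "moment": the same for the moment, N m; "opening": opening from 0.0 (shut) to 1.0 (fully open); "grip_force": force on a finger pad.
Only numpy, scipy, OpenCV 4.12 (cv2) and the standard library are available. Lean on these libraries where they do the work, as an engineer would, in place of code of your own. Each camera call takes 0.05 s, during which the arm holds its last target. There are 200 camera calls.

## Working session

There is one attempt and no reset: what is moved stays moved. The work goes in short steps, Python scripts to look and compute and a tool call to move; the robot and the scene stay as the last step left them, time stands still between calls to the robot, and variables do not carry over. Pictures are saved under pics/ and viewed, at most 10 in all, crops included, and the job is handed in when it is done.

Besides the shell and the picture viewer there is one more tool, called after "Emit:" in YAML: its name, and indented under it one key for each argument. carry_out: Moves the arm, as the interface text tells. Its arguments: {"type":"object","properties":{"series":{"type":"array","items":{"type":"array","items":{"type":"number"}}}},"required":["series"]}

```bash
mkdir -p pics
cat > h.py <<'E'
import numpy as np, cv2
from cell import env
def snap(n):
    im,d=env.read_camera(n); return im,d
def cast(n,u,v,z):
    c=env.get_calibration(n);K=np.array(c["intrinsics"]);T=np.array(c["cam_to_world"])
    p=cv2.undistortPoints(np.array([[[u,v]]],float),K,np.array(c["D"],float))[0,0]
    r=T[:3,:3]@np.array([p[0],-p[1],-1]);o=T[:3,3]
    return o+r*(z-o[2])/r[2]
def cloud(n,d):
    c=env.get_calibration(n);K=np.array(c["intrinsics"]);T=np.array(c["cam_to_world"])
    h,w=d.shape;u,v=np.meshgrid(np.arange(w),np.arange(h))
    p=cv2.undistortPoints(np.stack([u,v],-1).reshape(-1,1,2).astype(float),K,np.array(c["D"],float)).reshape(h,w,2)
    P=np.stack([p[...,0]*d,-p[...,1]*d,-d],-1)
    P=P@T[:3,:3].T+T[:3,3]; P[d==0]=np.nan
    return P
E
python3 - <<'E'
from h import *
for n in("top","scene"):
    im,d=snap(n);cv2.imwrite(f"pics/{n}0.png",cv2.resize(im[...,::-1],(768,576)));np.savez(f"/tmp/{n}0",im=im,d=d)
    print(np.round(env.get_calibration(n)["cam_to_world"],2).tolist())
print(env.state())
E
```

```text
[[0.03, 0.99, -0.16, 282.68], [-1.0, 0.03, 0.01, -1.57], [0.02, 0.16, 0.99, 1536.26], [0.0, 0.0, 0.0, 1.0]]
[[0.73, 0.36, -0.58, -222.49], [-0.68, 0.38, -0.62, -794.88], [0.0, 0.85, 0.52, 725.12], [0.0, 0.0, 0.0, 1.0]]
{'t': 0.1, 'joints': array([ 1.19041125e+00,  4.91524878e-01,  1.55936665e+00,  6.78279589e-06,
        1.09167876e+00, -1.05650300e-01]), 'qvel': array([-0.00140875, -0.00142873, -0.00240414,  0.00010468,  0.00110616,
        0.00012356]), 'tau': array([ 2.23722775e-03, -6.13627625e+01, -2.58608168e+01,  6.94388361e-02,
        4.70003451e-02, -2.38549472e-05]), 'eef_pos': array([169.56039597, 601.54649226, 404.21171249]), 'tcp_rot': array([-3.14062111e+00, -1.09077427e-04,  2.86685470e+00]), 'ft_force': array([ 0.3165203 , -0.28159597,  0.10291678]), 'moment': array([-0.02549875,  0.00499665, -0.00671795]), 'grip_force': 0.0, 'opening': 0.997899439886588}
```

View pics/top0.png

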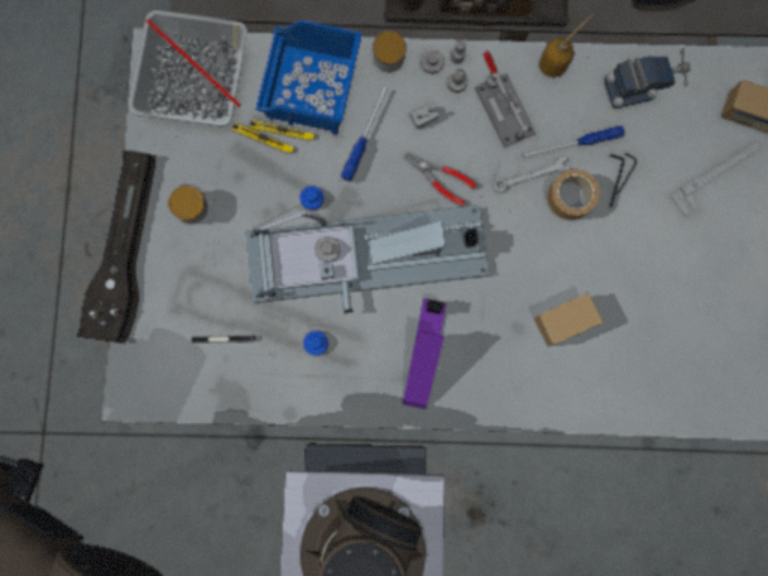

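View pics/scene0.png

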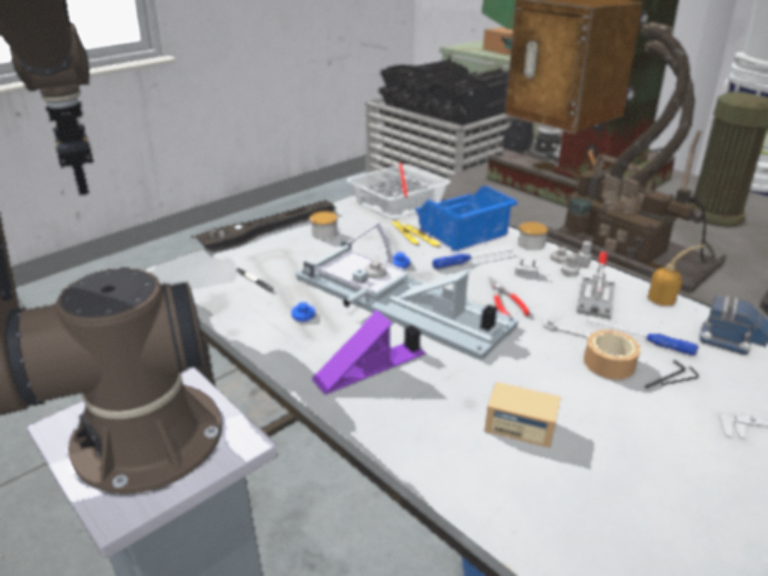

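The top view shows the bench with hinge at left (~255,265), the handle rod at (347,295), the steel wedge at (410,242) with black grip block at (471,237). The purple wedge and blue discs are look-alikes. Next I measure the bench, rod and grip.

Run:
```python
from h import *
f=np.load("/tmp/top0.npz");im,d=f["im"],f["d"];P=cloud("top",d)
c=cv2.resize(im[130:215,155:335],None,fx=4.4,fy=4.4,interpolation=cv2.INTER_CUBIC);cv2.imwrite("pics/crop0.png",c[...,::-1])
def show(n,u,v): print(n,np.round(P[v,u]),end=" ")
# grip block: dark pixels
roi=np.zeros(d.shape,bool);roi[145:172,300:328]=1
m=roi&(im.max(2)<60); v,u=np.nonzero(m);print("dark",len(u),u.min(),u.max(),v.min(),v.max(),np.round(np.nanmedian(P[m],0)),np.round(np.nanpercentile(P[m][:,2],[10,50,90])))
t=m&(P[...,2]>58); v,u=np.nonzero(t);print("top",len(u),np.round(np.nanmean(P[t],0),1),u.mean(),v.mean(),cast("top",u.mean(),v.mean(),70))
# heights map rows around rod
for vv in range(184,212,3): print(vv,np.round(P[vv,222:242,2]).tolist())
# bench edge: height 18+ mask
r=(P[...,2]>10)&(P[...,0]>430)&(P[...,0]<700);r[:, :160]=0;r[:,335:]=0;r[:135]=0;r[215:]=0
n,l,s,ce=cv2.connectedComponentsWithStats(r.astype(np.uint8));k=1+np.argmax(s[1:,4]);print(s[k])
q=P[l==k];q=q[np.abs(q[:,2]-18)<8][:,:2].astype(np.float32);print(cv2.minAreaRect(q))
```

```text
dark 87 309 318 153 164 [ 626. -202.   67.] [51. 67. 71.]
top 70 [ 627.7 -202.1   67.7] 314.1 157.6 [ 627.18300653 -201.74203868   70.        ]
184 [42.0, 34.0, 37.0, 42.0, 35.0, 38.0, 37.0, 33.0, 30.0, 40.0, 41.0, 35.0, 33.0, 35.0, 35.0, 38.0, 37.0, 37.0, 16.0, 28.0]
187 [44.0, 43.0, 40.0, 45.0, 39.0, 41.0, 43.0, 34.0, 39.0, 40.0, 26.0, 17.0, 11.0, 16.0, 12.0, 15.0, 22.0, 16.0, 22.0, 20.0]
190 [14.0, 15.0, 20.0, 23.0, 13.0, 15.0, 32.0, 34.0, 35.0, 39.0, 15.0, 19.0, 16.0, 15.0, 16.0, 16.0, 14.0, 20.0, 27.0, 13.0]
193 [21.0, 17.0, 18.0, 15.0, 18.0, 15.0, 35.0, 47.0, 44.0, 36.0, 36.0, 17.0, 16.0, 18.0, 16.0, 19.0, 18.0, 23.0, 17.0, 17.0]
196 [-2.0, -5.0, -3.0, -4.0, -5.0, -5.0, 1.0, 43.0, 42.0, 38.0, 34.0, -7.0, -3.0, -1.0, -4.0, -7.0, -2.0, -2.0, 1.0, -3.0]
199 [-1.0, -3.0, 2.0, -6.0, 0.0, -9.0, 4.0, 40.0, 46.0, 43.0, 38.0, 34.0, -3.0, -1.0, 3.0, -1.0, -3.0, -4.0, -4.0, -1.0]
202 [4.0, -3.0, -1.0, -4.0, 1.0, 2.0, -10.0, 33.0, nan, 35.0, 43.0, 38.0, -1.0, 0.0, -6.0, -3.0, 3.0, -0.0, 6.0, -2.0]
205 [-9.0, -2.0, -3.0, 0.0, -5.0, -4.0, 1.0, -6.0, nan, 36.0, 39.0, 40.0, -2.0, -2.0, 4.0, 1.0, -4.0, -5.0, -4.0, -0.0]
208 [1.0, 0.0, -6.0, -4.0, -3.0, -0.0, -1.0, 41.0, 42.0, 41.0, 37.0, 34.0, 32.0, -2.0, -5.0, 5.0, -4.0, -1.0, -2.0, 5.0]
211 [-1.0, -1.0, 6.0, -3.0, -2.0, -3.0, -5.0, -1.0, -5.0, -4.0, -0.0, 1.0, -2.0, -1.0, -4.0, -3.0, -1.0, -6.0, 3.0, 5.0]
[ 164  139  162   70 7516]
((597.7754516601562, 9.707794189453125), (151.8493194580078, 495.3215637207031), 8.360401153564453)
```

View pics/crop0.png

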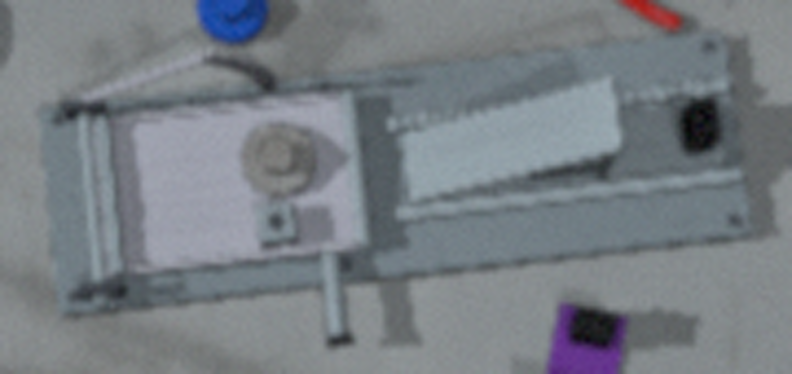

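The crop shows the rod from (330,255) to (340,340), the part at (280,158), the block at (277,220) and the grip block at (700,125). I take the rod from its pixels and plan the approach.

```bash
cat >> h.py <<'E'
a=np.deg2rad(8.36); BX=np.array([np.sin(a),-np.cos(a),0]);BY=np.array([np.cos(a),np.sin(a),0])
from scipy.spatial.transform import Rotation as Ro
def O():
    return np.array([597.8,9.7,0])-212.5*BX
def tool(target):  # world displacement -> tool axes (m)
    s=env.state();R=Ro.from_euler("xyz",s["tcp_rot"]).as_matrix()
    return R.T@(np.array(target)-s["eef_pos"])/1000
def bench(p): 
    q=np.array(p)-O(); return np.array([q@BX,q@BY,q[2]])
E
python3 - <<'E'
from h import *
f=np.load("/tmp/top0.npz");im,d=f["im"],f["d"];P=cloud("top",d)
m=(P[...,2]>22);m[:196]=0;m[210:]=0;m[:,:222]=0;m[:,242:]=0
for v in range(196,210,2):
    u=np.nonzero(m[v])[0];print(v,u.min(),u.max(),np.round(bench(cast("top",u.mean(),v,36)),1))
g=cv2.cvtColor(im,cv2.COLOR_RGB2GRAY);print(g[198:206:2,224:238])
print("handle pred",O()+160*BX-93*BY, "grip bench",bench([627.2,-201.7,70]))
s,D=np.load("/tmp/scene0.npz")["im"],np.load("/tmp/scene0.npz")["d"]
Q=cloud("scene",D)
m=(s.max(2)<50);m[:195]=0;m[225:]=0;m[:,:315]=0;m[:,335:]=0
print("grip scene",m.sum(),np.round(bench(np.nanmedian(Q[m],0)),1))
Q2=(Q-O()); bx=Q2@BX;by=Q2@BY
m=(by<-80)&(by>-118)&(bx>130)&(bx<190)&(Q[...,2]>22)&(Q[...,2]<60)
print("rod scene",m.sum(),np.nanmedian(bx[m]),np.nanpercentile(Q[m][:,2],[50,90]))
E
```

```text
196 229 232 [160.3 -84.1  36. ]
198 229 232 [159.6 -90.3  36. ]
200 229 233 [160.4 -96.6  36. ]
202 229 233 [ 160.5 -102.9   36. ]
204 229 233 [ 159.8 -109.    36. ]
206 230 234 [ 161.4 -115.4   36. ]
208 229 234 [ 159.2 -121.3   36. ]
[[142 142 142 138 129 143 151 130 107 104 130 139 141 142]
 [142 141 144 138 132 140 155 142 115 106 132 141 140 141]
 [139 142 139 141 128 135 152 148 116 106 128 138 144 141]
 [143 141 141 139 127 129 148 147 123 102 119 139 140 143]]
handle pred [498.15511242  48.12065044   0.        ] grip bench [425.928215    -1.64834506  70.        ]
grip scene 80 [435.5 -12.8  53.4]
rod scene 41 167.32192776259572 [37.48634402 40.4611552 ]
```

Run:
```python
from h import *
H=O()+160*BX-95*BY
for z in(300,205): print(np.round(tool([H[0],H[1],z]),4))
```

```text
[-0.4646 -0.4442  0.1046]
[-0.4646 -0.4441  0.1996]
```

Emit:
carry_out:
  series:
    - [-0.4646,-0.4442,0.1,-24.1,0.5]
    - [-0.4646,-0.4442,0.1,-24.1,0.5]
    - [-0.4646,-0.4442,0.1,-24.1,0.5]
    - [-0.4646,-0.4442,0.1,-24.1,0.5]
    - [-0.4646,-0.4442,0.1,-24.1,0.5]
    - [-0.4646,-0.4442,0.1,-24.1,0.5]
    - [-0.4646,-0.4442,0.1,-24.1,0.5]
    - [-0.4646,-0.4442,0.1,-24.1,0.5]
    - [-0.4646,-0.4442,0.1,-24.1,0.5]
    - [-0.4646,-0.4442,0.1,-24.1,0.5]
    - [-0.4646,-0.4442,0.1,-24.1,0.5]
    - [-0.4646,-0.4442,0.1,-24.1,0.5]
    - [-0.4646,-0.4442,0.1,-24.1,0.5]
    - [-0.4646,-0.4442,0.1,-24.1,0.5]
    - [-0.4646,-0.4442,0.1,-24.1,0.5]

```text
t: 1.98
eef_pos: [495.9, 48.8, 305.0]
tcp_rot: [3.142, 0.0, -2.994]
ft_force: [1.3, -0.1, -0.2]
opening: 0.497
grip_force: 0.0
```

Run:
```python
from h import *
H=O()+160*BX-95*BY
s=env.state();print(s["t"],s["eef_pos"],s["tcp_rot"],s["ft_force"],s["opening"],s["joints"])
print(np.round(tool([H[0],H[1],205]),4))
R=Ro.from_euler("xyz",s["tcp_rot"]).as_matrix();print(R[:,1],BX)
```

```text
1.975 [495.88069639  48.80609667 304.97165373] [ 3.14154347e+00  3.15730497e-04 -2.99437700e+00] [ 1.30700113 -0.08784882 -0.19397775] 0.49706629651209827 [-3.45548247e-02  4.51520924e-01  1.97235647e+00  1.60394809e-04
  7.17413627e-01 -1.75268765e+00]
[-0.0001 -0.001   0.1   ]
[-1.46684486e-01  9.89183329e-01  4.91849884e-05] [ 0.14539235 -0.98937408  0.        ]
```

Emit:
carry_out:
  series:
    - [0,-0.001,0.04,0,0.5]
    - [0,-0.001,0.07,0,0.5]
    - [0,-0.001,0.09,0,0.5]
    - [0,-0.001,0.1,0,0.5]
    - [0,-0.001,0.1,0,0.5]
    - [0,-0.001,0.1,0,0.25]
    - [0,-0.001,0.1,0,0.0]
    - [0,-0.001,0.1,0,0.0]
    - [0,-0.001,0.1,0,0.0]
    - [0,-0.001,0.1,0,0.0]
    - [0,-0.001,0.1,0,0.0]

```text
t: 3.35
eef_pos: [496.3, 47.4, 205.0]
tcp_rot: [3.141, 0.0, -2.996]
ft_force: [0.1, 7.2, 3.5]
opening: 0.14
grip_force: 30.0
```

```bash
cat >> h.py <<'E'
def part(tag=None):
    im,d=snap("top")
    c=cv2.resize(im[130:215,155:335],None,fx=4.4,fy=4.4,interpolation=cv2.INTER_CUBIC)
    if tag: cv2.imwrite(f"pics/{tag}.png",c[...,::-1])
    # part is brownish (R>B); ramp is lilac, bench bluish
    f=cv2.GaussianBlur(im,(3,3),0).astype(int); m=(f[...,0]-f[...,2]>3)
    m[:138]=0;m[205:]=0;m[:,:172]=0;m[:,240:]=0
    n,l,s,ce=cv2.connectedComponentsWithStats(m.astype(np.uint8))
    if n<2: return None
    k=1+np.argmax(s[1:,4]);return s[k].tolist(),np.round(ce[k],1)
E
python3 - <<'E'
from h import *
s=env.state();print(s["t"],s["eef_pos"],s["ft_force"],s["opening"],s["grip_force"],bench(s["eef_pos"]))
print(part("grasp"))
E
```

```text
3.35 [496.32416551  47.41188265 204.97110561] [0.11420398 7.20012351 3.46067534] 0.13989194410703332 29.99770849943161 [160.4350308  -94.91454083 204.97110561]
([172, 167, 68, 38, 1474], array([214.4, 189.5]))
```

View pics/grasp.png

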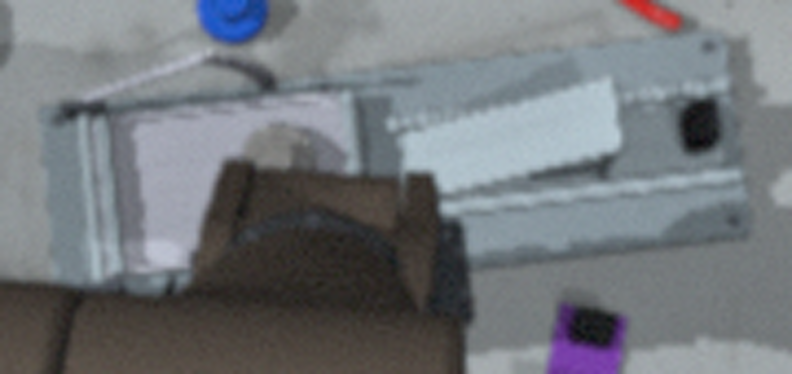

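Firmly on the rod (opening 13.3 mm), with the part partly visible at crop (275,145) above the gripper. Lift to 0.18 rad.

Emit:
carry_out:
  series:
    - [0,0,-0.0024,0,0]
    - [0,0.0001,-0.0048,0,0]
    - [0,0.0002,-0.0072,0,0]
    - [0,0.0003,-0.0096,0,0]
    - [0,0.0005,-0.012,0,0]
    - [0,0.0007,-0.0144,0,0]
    - [0,0.0009,-0.0168,0,0]
    - [0,0.0012,-0.0192,0,0]
    - [0,0.0015,-0.0215,0,0]
    - [0,0.0018,-0.0239,0,0]
    - [0,0.0022,-0.0263,0,0]
    - [0,0.0026,-0.0286,0,0]
    - [0,0.0026,-0.0286,0,0]
    - [0,0.0026,-0.0286,0,0]

```text
t: 5.15
eef_pos: [496.0, 49.7, 232.7]
tcp_rot: [3.141, -0.0, -2.996]
ft_force: [4.0, 3.1, -17.7]
opening: 0.134
grip_force: 30.0
```

```bash
cat > look.py <<'E'
from h import *
import sys
s=env.state();b=bench(s["eef_pos"]);
print(s["t"],"bench",np.round(b,1),"theta",round(float(np.arcsin((b[2]-205)/160)),3),np.round(s["ft_force"],1),round(s["opening"],3))
im,d=snap("top");c=cv2.resize(im[130:215,155:335],None,fx=4.4,fy=4.4,interpolation=cv2.INTER_CUBIC)
cv2.imwrite(f"pics/{sys.argv[1]}.png",c[...,::-1])
w=cv2.GaussianBlur(im,(3,3),0).astype(int)[148:170,180:240]
for r in range(4,18,3): print("".join("#" if p[0]-p[2]>3 else "." for p in w[r]))
E
python3 look.py l18
```

```text
5.15 bench [158.2 -94.9 232.7] theta 0.174 [  4.    3.1 -17.7] 0.134
............................................................
............................................................
............................................................
............................................................
............................................................
```

View pics/l18.png

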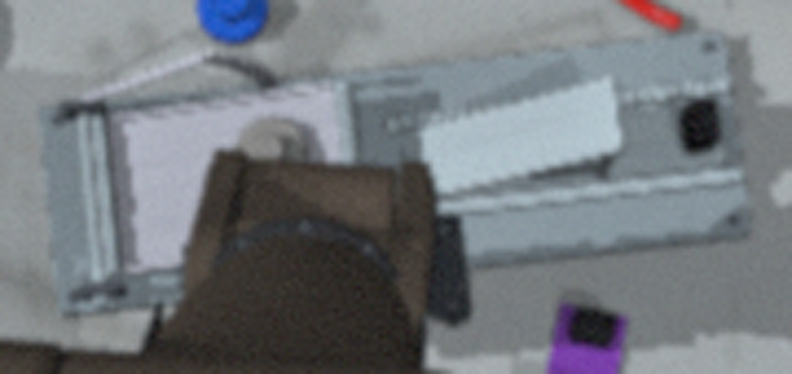

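Ramp is raised (free end moved left to x=345) and the part is still at (272,135). I tune the slip detector on this picture and lift on to 0.21.

```bash
python3 - <<'E'
import cv2
im=cv2.imread("pics/l18.png")[...,::-1]
for x in (150,200,230,255,275,295,320): print(x,[im[y,x].tolist() for y in (115,130,143)])
E
cat > look.py <<'E'
from h import *
import sys
s=env.state();b=bench(s["eef_pos"]);
print(s["t"],"bench",np.round(b,1),"theta",round(float(np.arcsin((b[2]-205)/160)),3),np.round(s["ft_force"],1),round(s["opening"],3))
im,d=snap("top");c=cv2.resize(im[130:215,155:335],None,fx=4.4,fy=4.4,interpolation=cv2.INTER_CUBIC)
if len(sys.argv)>1: cv2.imwrite(f"pics/{sys.argv[1]}.png",c[...,::-1])
w=cv2.GaussianBlur(c,(9,9),0).astype(int)
for y in (108,118,128,140): print("".join("#" if p[2]-p[1]<5 and p[0]-p[1]<12 else "." for p in w[y,100:370:4]))
E
python3 look.py
```

```text
150 [[140, 143, 155], [175, 178, 192], [174, 179, 192]]
200 [[174, 180, 192], [173, 177, 192], [173, 176, 191]]
230 [[173, 177, 191], [171, 175, 188], [164, 168, 183]]
255 [[167, 170, 185], [136, 136, 136], [138, 138, 138]]
275 [[151, 155, 165], [132, 131, 130], [136, 136, 134]]
295 [[168, 173, 186], [128, 129, 130], [97, 98, 99]]
320 [[174, 178, 189], [169, 172, 186], [138, 142, 152]]
5.2 bench [158.2 -94.9 232.7] theta 0.174 [  3.9   3.4 -18.1] 0.137
.................................................................#..
.##.................................................................
..#...................................############..................
...................................#################.............#..
```

Emit:
carry_out:
  series:
    - [0,0.0002,-0.0016,0,0]
    - [0,0.0004,-0.0027,0,0]
    - [0,0.0006,-0.0038,0,0]
    - [0,0.0008,-0.0047,0,0]
    - [0,0.0008,-0.0047,0,0]
    - [0,0.0008,-0.0047,0,0]

```text
t: 6.0
eef_pos: [495.9, 50.5, 237.4]
tcp_rot: [3.141, -0.0, -2.996]
ft_force: [4.6, 3.5, -17.1]
opening: 0.14
grip_force: 30.0
```

```bash
python3 look.py
```

```text
6.0 bench [157.3 -94.9 237.4] theta 0.204 [  4.6   3.5 -17.1] 0.14
.##............................................................##...
..........................................##........................
.....................................#############..................
..................................#################.................
```

Emit:
carry_out:
  series:
    - [0,0.0002,-0.001,0,0]
    - [0,0.0004,-0.002,0,0]
    - [0,0.0006,-0.0029,0,0]
    - [0,0.0007,-0.0031,0,0]
    - [0,0.0007,-0.0031,0,0]
    - [0,0.0007,-0.0031,0,0]

```text
t: 6.8
eef_pos: [495.8, 51.1, 240.5]
tcp_rot: [3.141, -0.0, -2.996]
ft_force: [4.7, 2.8, -18.8]
opening: 0.136
grip_force: 30.0
```

```bash
python3 look.py
```

```text
6.8 bench [156.7 -94.9 240.5] theta 0.223 [  4.7   2.8 -18.8] 0.136
#...................................................................
........................................######......................
....................................##############..................
.##...............................##################.............#..
```

Emit:
carry_out:
  series:
    - [0,0.0002,-0.001,0,0]
    - [0,0.0005,-0.002,0,0]
    - [0,0.0007,-0.0029,0,0]
    - [0,0.0007,-0.0031,0,0]
    - [0,0.0007,-0.0031,0,0]
    - [0,0.0007,-0.0031,0,0]

```text
t: 7.6
eef_pos: [495.7, 51.8, 243.5]
tcp_rot: [3.141, -0.0, -2.996]
ft_force: [5.2, 1.8, -17.6]
opening: 0.138
grip_force: 30.0
```

```bash
python3 look.py
```

```text
7.6 bench [156.  -94.9 243.5] theta 0.243 [  5.2   1.8 -17.6] 0.138
.................................................................#..
.......................................#######......................
...................................###############..................
.##...............................#################.................
```

Emit:
carry_out:
  series:
    - [0,0.0002,-0.001,0,0]
    - [0,0.0005,-0.002,0,0]
    - [0,0.0007,-0.0029,0,0]
    - [0,0.0008,-0.0031,0,0]
    - [0,0.0008,-0.0031,0,0]
    - [0,0.0008,-0.0031,0,0]

```text
t: 8.4
eef_pos: [495.6, 52.5, 246.7]
tcp_rot: [3.141, -0.0, -2.996]
ft_force: [4.7, 1.0, -18.8]
opening: 0.141
grip_force: 30.0
```

```bash
python3 look.py
```

```text
8.4 bench [155.3 -94.9 246.7] theta 0.264 [  4.7   1.  -18.8] 0.141
#.............................................................#.....
.....................................#.####...................##....
..................................##############....................
................................#################...............##..
```

Emit:
carry_out:
  series:
    - [0,0.0002,-0.001,0,0]
    - [0,0.0005,-0.002,0,0]
    - [0,0.0008,-0.0029,0,0]
    - [0,0.0009,-0.0031,0,0]
    - [0,0.0009,-0.0031,0,0]
    - [0,0.0009,-0.0031,0,0]

```text
t: 9.2
eef_pos: [495.4, 53.4, 250.2]
tcp_rot: [3.141, -0.0, -2.996]
ft_force: [4.6, 2.1, -17.6]
opening: 0.143
grip_force: 30.0
```

```bash
python3 look.py
```

```text
9.2 bench [154.3 -95.  250.2] theta 0.286 [  4.6   2.1 -17.6] 0.143
...............................................................#....
..............................................................#.....
.#..................................................................
.........##########............................................#....
```

The part is at the ledge (crop x≈156) at θ≈0.286. I'll hold, ease off the handle load, then look again.

Emit:
carry_out:
  series:
    - [0,0,0,0,0]
    - [0,0,0,0,0]
    - [0,0,0,0,0]
    - [0,0,0,0,0]
    - [0,0,0.0002,0,0]
    - [0,0,0.0003,0,0]
    - [0,0,0.0004,0,0]
    - [0,0,0.0004,0,0]

```text
t: 10.25
eef_pos: [495.4, 53.5, 250.2]
tcp_rot: [3.141, 0.0, -2.996]
ft_force: [2.9, 2.0, -10.5]
opening: 0.14
grip_force: 30.0
```

```bash
python3 look.py l29
python3 - <<'E'
from h import *
print(env.state()["ft_force"],env.state()["moment"])
E
```

```text
10.25 bench [154.3 -95.  250.2] theta 0.286 [  2.9   2.  -10.5] 0.14
##............................................................#.....
##............................................................##...#
.#..................................................................
........########....................................................
[  1.68707701   2.87939652 -10.28829973] [ 0.45431525 -0.34429542  0.0110473 ]
```

View pics/l29.png

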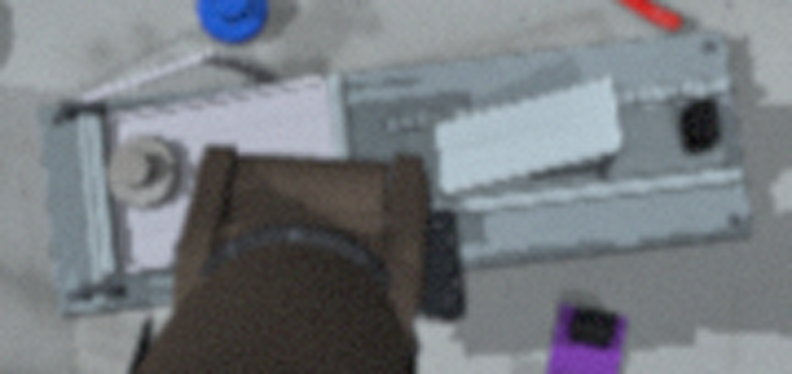

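Part rests at the ledge (crop 145,172); ramp holds. Ease the rest, open, and retreat upward.

Emit:
carry_out:
  series:
    - [0,0,0.0002,0,0]
    - [0,0,0.0004,0,0]
    - [0,0,0.0005,0,0]
    - [0,0,0.0005,0,0.2]
    - [0,0,0.0005,0,0.3]
    - [0,0,0.0005,0,0.5]
    - [0,0,0.0005,0,0.5]
    - [0,0,-0.02,0,0.5]
    - [0,0,-0.06,0,0.5]
    - [0,0,-0.11,0,0.5]
    - [0,0,-0.15,0,0.5]
    - [0,0,-0.15,0,0.5]

```text
t: 11.8
eef_pos: [495.4, 53.4, 402.6]
tcp_rot: [-3.141, 0.005, -2.996]
ft_force: [0.0, -0.4, -1.6]
opening: 0.502
grip_force: 0.0
```

Run:
```python
from h import *
s=env.state();print(s["t"],s["eef_pos"],s["ft_force"],s["opening"],s["joints"])
b=O()+(425.9+11+10+12)*BX-1.6*BY
print("behind grip",np.round(tool([b[0],b[1],325]),4), b)
```

```text
11.8 [495.38724709  53.43332518 402.59609383] [ 0.01038865 -0.39921592 -1.56935416] 0.5017691995858209 [-2.52150768e-02  3.13634583e-01  1.86632513e+00  9.34515654e-05
  9.56336311e-01 -1.74199031e+00]
behind grip [-0.093  -0.3045  0.0783] [ 632.04167668 -234.31440035    0.        ]
```

Emit:
carry_out:
  series:
    - [-0.093,-0.3045,0.0,90,0.0]
    - [-0.093,-0.3045,0.0,90,0.0]
    - [-0.093,-0.3045,0.0,90,0.0]
    - [-0.093,-0.3045,0.0,90,0.0]
    - [-0.093,-0.3045,0.0,90,0.0]
    - [-0.093,-0.3045,0.0,90,0.0]
    - [-0.093,-0.3045,0.0,90,0.0]
    - [-0.093,-0.3045,0.07,90,0.0]
    - [-0.093,-0.3045,0.07,90,0.0]
    - [-0.093,-0.3045,0.07,90,0.0]
    - [-0.093,-0.3045,0.07,90,0.0]

```text
t: 13.18
eef_pos: [631.8, -234.4, 330.2]
tcp_rot: [3.141, 0.0, 1.718]
ft_force: [-0.5, -0.0, 0.6]
opening: 0.003
grip_force: 0.0
```

Run:
```python
from h import *
s=env.state();print(s["t"],s["eef_pos"],s["tcp_rot"],s["ft_force"],s["opening"],s["joints"])
b=O()+(459)*BX-1.6*BY
print("behind grip",np.round(tool([b[0],b[1],225]),4))
im,d=snap("scene");cv2.imwrite("pics/s2.png",cv2.resize(im[150:260,180:370],None,fx=4,fy=4,interpolation=cv2.INTER_CUBIC)[...,::-1])
im,d=snap("top");cv2.imwrite("pics/t2.png",cv2.resize(im[130:215,155:335],None,fx=4.4,fy=4.4)[...,::-1])
```

```text
13.175 [ 631.79202267 -234.40997829  330.16313439] [3.14120539e+00 1.66113282e-04 1.71836166e+00] [-0.47799023 -0.03201502  0.59251938] 0.0031607027342502557 [-4.53239245e-01  6.33751523e-01  1.50564034e+00  9.72151252e-05
  1.00178744e+00 -6.00856976e-01]
behind grip [-0.      0.0002  0.1052]
```

View pics/s2.png

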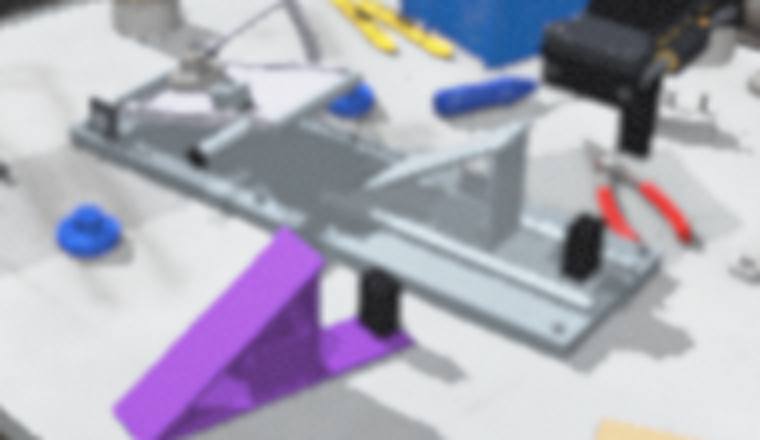

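Scene view: ramp raised, part at the ledge (190,75), reference block in place (235,95), fingers hanging behind the grip block (580,245). Descend and push up to the block.

Emit:
carry_out:
  series:
    - [0,0,0.05,0,0]
    - [0,0,0.08,0,0]
    - [0,0,0.1,0,0]
    - [0,0,0.104,0,0]
    - [0,0,0.104,0,0]
    - [0.003,0,0.104,0,0]
    - [0.006,0,0.104,0,0]
    - [0.009,0,0.104,0,0]
    - [0.012,0,0.104,0,0]
    - [0.015,0,0.104,0,0]
    - [0.018,0,0.104,0,0]
    - [0.021,0,0.104,0,0]
    - [0.024,0,0.104,0,0]
    - [0.027,0,0.104,0,0]
    - [0.03,0,0.104,0,0]
    - [0.03,0,0.104,0,0]

```text
t: 15.28
eef_pos: [627.2, -204.3, 225.9]
tcp_rot: [-3.141, -0.001, 1.717]
ft_force: [0.4, 0.4, 0.3]
opening: 0.007
grip_force: 0.0
```

```bash
cat > look2.py <<'E'
from h import *
s=env.state();F=s["ft_force"]
im,d=snap("top");P=cloud("top",d)
roi=np.zeros(d.shape,bool);roi[140:175,240:330]=1
# bench x of wedge steep front/plate: high points z>105
m=(P[...,2]>100)&(P[...,2]<130)&(np.abs((P-O())@BY)<35)
bx=((P-O())@BX)[m]
print(round(s["t"],2),"tool bench",np.round(bench(s["eef_pos"]),1),"Fx",round(F@BX,2),np.round(F,1),"plate x",np.round(np.nanpercentile(bx,[5,50,95]),0) if len(bx) else None)
E
python3 look2.py
```

```text
15.28 tool bench [428.5  -2.  225.9] Fx -0.32 [0.4 0.4 0.3] plate x [308. 324. 339.]
```

Emit:
carry_out:
  series:
    - [0.004,0,0,0,0]
    - [0.008,0,0,0,0]
    - [0.012,0,0,0,0]
    - [0.016,0,0,0,0]
    - [0.02,0,0,0,0]
    - [0.024,0,0,0,0]
    - [0.028,0,0,0,0]
    - [0.032,0,0,0,0]
    - [0.036,0,0,0,0]
    - [0.04,0,0,0,0]
    - [0.044,0,0,0,0]
    - [0.048,0,0,0,0]
    - [0.052,0,0,0,0]
    - [0.056,0,0,0,0]
    - [0.06,0,0,0,0]
    - [0.064,0,0,0,0]
    - [0.068,0,0,0,0]
    - [0.072,0,0,0,0]
    - [0.076,0,0,0,0]
    - [0.08,0,0,0,0]

```text
t: 17.82
eef_pos: [615.6, -125.2, 226.0]
tcp_rot: [3.142, -0.0, 1.717]
ft_force: [0.2, -1.4, -1.0]
opening: 0.003
grip_force: 0.6
```

```bash
python3 look2.py
```

```text
17.82 tool bench [348.6  -2.  226. ] Fx 1.41 [ 0.2 -1.4 -1. ] plate x [228. 242. 259.]
```

Emit:
carry_out:
  series:
    - [0.0015,0,0,0,0]
    - [0.003,0,0,0,0]
    - [0.0045,0,0,0,0]
    - [0.006,0,0,0,0]
    - [0.0075,0,0,0,0]
    - [0.009,0,0,0,0]
    - [0.0105,0,0,0,0]
    - [0.012,0,0,0,0]
    - [0.013,0,0,0,0]
    - [0.014,0,0,0,0]

```text
t: 19.12
eef_pos: [613.7, -111.7, 226.0]
tcp_rot: [3.141, 0.0, 1.717]
ft_force: [0.1, -7.7, -0.5]
opening: 0.005
grip_force: 3.4
```

```bash
python3 look2.py
```

```text
19.12 tool bench [334.9  -1.9 226. ] Fx 7.61 [ 0.1 -7.7 -0.5] plate x [213. 228. 245.]
```

Emit:
carry_out:
  series:
    - [0,0,0,0,0]
    - [0,0,0,0,0]
    - [0,0,0,0,0]

```text
t: 19.55
eef_pos: [613.7, -111.7, 226.0]
tcp_rot: [3.141, 0.0, 1.717]
ft_force: [0.8, -3.0, -0.4]
opening: 0.001
grip_force: 1.5
```

Run:
```python
from h import *
for i in range(4):
    s=env.state();print(s["ft_force"]@BX,bench(s["eef_pos"])[0],s["moment"]);im,d=snap("top")
P=cloud("top",d);Q=P-O();bx=Q@BX;by=Q@BY
cv2.imwrite("pics/t3.png",cv2.resize(im[130:215,155:335],None,fx=4.4,fy=4.4,interpolation=cv2.INTER_CUBIC)[...,::-1])
# gap in image profile along centre line: heights along bench x
for x in range(150,250,5):
    m=(np.abs(bx-x)<2.5)&(np.abs(by-15)<12); print(x,np.round(np.nanmedian(Q[...,2][m]),0) if m.any() else None,end="; ")
```

```text
3.0602078281125786 334.970412017435 [-0.52799162 -0.07131326  0.02009592]
3.1712854016693073 334.9554846429834 [-0.64799156 -0.13184713 -0.04536026]
3.7602254539821764 334.9471052051981 [-0.60126794 -0.06215919 -0.01469223]
3.2288273988784675 334.95525667126515 [-0.63975346 -0.11189226  0.02821541]
150 80.0; 155 80.0; 160 82.0; 165 83.0; 170 85.0; 175 87.0; 180 90.0; 185 84.0; 190 81.0; 195 86.0; 200 91.0; 205 94.0; 210 98.0; 215 101.0; 220 103.0; 225 108.0; 230 112.0; 235 114.0; 240 117.0; 245 120.0;
```

View pics/t3.png

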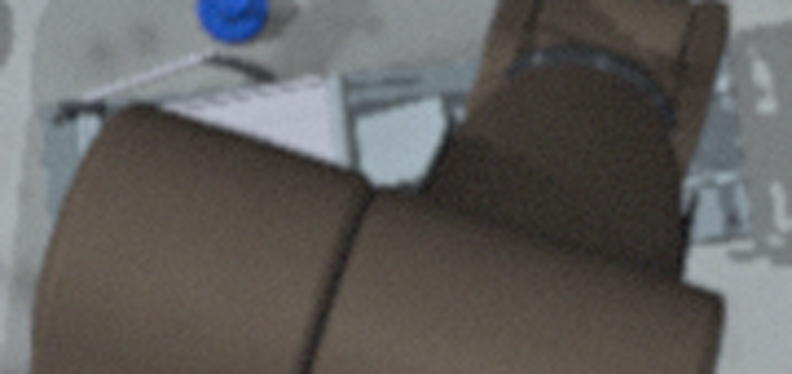

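Image shows the wedge face (400,140) close to the nose bar (340,115) with an estimated 5 mm left; the held force of ~3 N is compatible with drag. I creep 0.5 mm and feel.

Emit:
carry_out:
  series:
    - [0.0002,0,0,0,0]
    - [0.0004,0,0,0,0]
    - [0.0006,0,0,0,0]

```text
t: 20.12
eef_pos: [613.6, -111.5, 226.1]
tcp_rot: [3.141, 0.001, 1.717]
ft_force: [1.7, -8.4, 0.4]
opening: 0.006
grip_force: 4.2
```

```bash
cat > f.py <<'E'
from h import *
r=[]
for i in range(4):
    s=env.state();r.append((s["ft_force"]@BX,bench(s["eef_pos"])[0]));im,d=snap("top")
P=cloud("top",d);Q=P-O();bx=Q@BX;by=Q@BY
m=(bx>200)&(bx<225)&(abs(by-15)<12)
print(s["t"],np.round(r,2).tolist(),"tip~",round(float(np.nanmedian(bx[m]-(Q[...,2][m]-18)/.7002)),1))
E
python3 f.py
```

```text
20.275 [[8.57, 334.76], [6.97, 334.77], [8.43, 334.78], [7.13, 334.79]] tip~ 94.8
```

Emit:
carry_out:
  series:
    - [0,0,0,0,0]
    - [0,0,0,0,0]
    - [0,0,0,0,0]

```text
t: 20.7
eef_pos: [613.7, -111.6, 226.1]
tcp_rot: [3.141, 0.001, 1.717]
ft_force: [0.2, -7.3, -0.7]
opening: 0.004
grip_force: 3.8
```

```bash
python3 f.py
```

```text
20.85 [[7.26, 334.79], [7.76, 334.76], [7.36, 334.8], [8.02, 334.8]] tip~ 98.0
```

Steady ~7.6 N while held still, more than drag can give, so the wedge bears on the bar. Back off and verify the fit visually.

Emit:
carry_out:
  series:
    - [-0.001,0,0,0,0]
    - [-0.004,0,0,0,0]
    - [-0.01,0,0,0,0]
    - [-0.02,0,0,0,0]
    - [-0.025,0,-0.02,0,0]
    - [-0.025,0,-0.06,0,0]
    - [-0.025,0,-0.12,0,0]
    - [-0.085,0,-0.15,0,0]
    - [-0.14,0,-0.15,0,0]
    - [-0.2,0,-0.15,0,0]
    - [-0.26,0,-0.15,0,0]
    - [-0.26,0,-0.15,0,0]

```text
t: 22.4
eef_pos: [650.5, -373.0, 374.8]
tcp_rot: [-3.141, 0.0, 1.712]
ft_force: [1.0, 1.3, -0.0]
opening: 0.008
grip_force: 0.0
```

Run:
```python
from h import *
z=[];zs=[]
for i in range(8):
    im,d=snap("top");z.append(np.where(d==0,np.nan,d));s,e=snap("scene");zs.append(np.where(e==0,np.nan,e))
for n,q in(("top",z),("scene",zs)):
    P=cloud(n,np.nanmedian(q,0));Q=P-O();bx=Q@BX;by=Q@BY;Z=Q[...,2]
    m=(bx>192)&(bx<228)&(abs(by)<18)&(Z>70)
    A=np.polyfit(bx[m],Z[m],1);tip=np.nanmedian(bx[m]-(Z[m]-18)/.7002)
    r=(bx>80)&(bx<165)&(by>-5)&(by<45)&(Z>45);B=np.polyfit(bx[r],Z[r],1);th=np.arctan(B[0])
    print(n,m.sum(),"slope",A[0],"tip",tip,"ramp",r.sum(),"theta",th, "z@130",np.polyval(B,130),"exp",34+4/np.cos(th)+130*np.tan(th))
    for t in(th,.286): 
        x,zz=185*np.cos(t),34+185*np.sin(t); print(" nose dist",(zz-18-.7002*(x-tip))*.8192)
u=cv2.resize(s[150:260,180:370],None,fx=4,fy=4,interpolation=cv2.INTER_CUBIC);cv2.imwrite("pics/s4.png",u[...,::-1])
print(env.state()["t"])
```

```text
top 144 slope 0.700128257308529 tip 97.21659658946271 ramp 453 theta 0.2721541209527673 z@130 73.6072775310819 exp 74.43307245864801
 nose dist 7.398247516029439
 nose dist 9.820153227606713
scene 16 slope 0.7037763195363791 tip 100.81091312972094 ramp 101 theta 0.2747291491585391 z@130 72.40633931452359 exp 74.79715897973048
 nose dist 9.909504168917564
 nose dist 11.881866997274349
23.2<stdin>:6: RuntimeWarning: All-NaN slice encountered
```

View pics/s4.png

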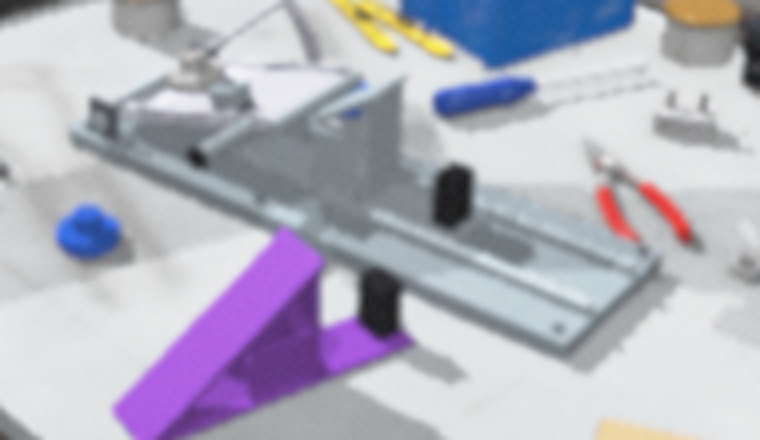

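Top-camera depth puts the bar centre 7.4 mm above the wedge face (7 mm is contact), which agrees with the felt force. In the scene view the wedge sits under the nose bar (360,90), the part is at the ledge (190,75), the block is in place (235,95), and the robot is clear.

```bash
python3 -c "
from cell import env
print(env.job_done())"
```

```text
the job is handed in; nothing more can be done
None
```

I handed the job in at about 23 s with no result reported: the part slipped and lies at the ledge, the ramp stands at about 0.27–0.29 rad, the reference block shows no visible shift, and the wedge was pushed against the nose bar with a steady hand force of about 7.6 N, then left there with the robot clear.

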